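Stow the lens tray under the bench shelf

ROBOT

A 7-joint arm with a two-finger parallel gripper is mounted at the origin on the work surface. World frame = base frame: x ahead of the robot, y to its left, z up, the work surface at z = 0. Lengths are in m, angles in rad, forces in N, time in s.
With the tool pointing down it reaches from about 0.425 to 0.95 m from the base axis. Payload 4.7 kg.
Tool frame: the origin (TCP) lies between the finger pads; the fingertips stand 25 mm ahead of it and the grasp point (between the pads) lies 6 mm ahead of it; x points along the fingers, z is the direction in which the jaws open and shut, and the axes are right-handed (so a half turn about x gives the same grasp; the last joint's range is limited). The gripper opens to 85 mm and grips with 20 to 120 N. Pads are 22 mm wide; open, the fingers measure 114 mm over their backs; the gripper's body (76 mm by 85 mm) begins 54 mm behind the grasp point. The pads swing forward as they close: fully open they stand 13 mm farther back than shut.
Start: joints at [1.124, 0.469, -0.049, 1.532, 0.024, 1.141, -0.082], TCP at [0.274, -0.617, 0.256] pointing down, gripper open.
Joint ranges: [-2.59, 2.59], [-0.33, 1.99], [-1.39, 1.29], [0.1, 2.45], [-1.04, 4.18], [0.21, 1.99], [-2.66, 2.66]. Speed limits (rad/s): [2.57, 2.57, 3.14, 3.14, 3.14, 3.14, 3.14].

INTERFACE

Orientations are given as a 3x3 rotation matrix whose columns are the frame's x, y, z axes.
In Python, from rig import * gives the robot as it stands. Calls block until the motion is done:
- movep(position, orientation): joint-space move of the TCP to a pose.
- move_l(position, attitude=None, feed=0.15, until_force=None): straight line of the TCP; attitude=None keeps the orientation; feed is the mean speed in m/s. With until_force (N) it stops when the force on the tool has changed by that much, and returns True; else False.
- move_joints(angles): joint-space move.
- command_gripper(opening, newtons=None): finger opening in m; newtons is the grip in N (None keeps the last); returns when the fingers have stopped.
- sleep(seconds).
- inverse_kinematics(position, orientation): joint angles nearest the present ones, or None.
- sense(): the state.
- camera(name): name is "side" or "top" or "wrist"; returns (picture, depth): 420x560x3 uint8, red, green, blue; 420x560 float32, m along the optical axis (not along the pixel's ray), 0 where there is no reading.
- camera_params(name): a dict with "K" (3x3 intrinsics, pixels), "position" and "rotation" of the camera in the world; the wrist camera has in their place "tool_from_camera" (4x4, takes a point from camera to tool coordinates, whose origin is the TCP and whose axes are the tool frame's). Camera axes: x right, y down, z forward; pixel columns grow to the right and rows downward; lengths in m; the calibration is good to about 2 mm. A picture is of the moment at which its call begins: read the wrist's pose just before it. camera_params takes no time and is no camera call.
A pose or a line that the arm cannot do raises Unreachable and nothing moves.
- finish_job(): hands the job in, once; it reports no verdict.
The state is a dict: "time_s": time; "joint_pos": joint angles; "qd": joint speeds; "joint_efforts": joint torques, N m; "position": TCP position; "tcp_rot": TCP orientation; "wrist_force": force on the tool from outside, world axes, zero at the start; "ft_torque": the same for the moment, N m; "finger_gap": finger opening in m.
Only numpy, scipy, OpenCV 4.12 (cv2) and the standard library are available. Lean on these libraries where they do the work, as an engineer would, in place of code of your own. Each camera call takes 0.05 s, during which the arm holds its last target. There are 200 camera calls.

TASK

Take the small wooden lens tray by its upright grip plate and slide it along the bench, tongue first, into the open bay under the low shelf, next to the half-open drawer, until its tongue snaps past the spring roller and the tray sits fully home against the stop; then let go. Where along the bay the catch is clamped is not known, so feel for it: push firmly enough to get past the roller but do not ram the stop. Keep the tray and your hand from touching the shelf, and leave everything else where it is.

Things in the scene. Friction and masses are not known exactly. Their poses are not given: they have to be found in the camera images.
- handle (a point): Centre of the tray's upright grip plate: 40 mm long (tray's x), 14 mm thick (y; grip it across this), from 3 to 45 mm above the bench; this point is 24 mm up. Axes are the tray's: x from the plate over the tray to the tongue, z up. A stem 14 mm wide, 13 mm high joins it to the tray's near wall, 78 mm off in +x. The tray is loose, 0.26 to 0.49 kg, and slides easily.
- tray: Ash lens tray with two round lenses, 80 mm long (x), 136 mm wide (y), 24 mm high; origin at the centre of its underside, x towards the tongue. A steel tongue 30 mm wide, 6 mm thick sticks out 40 mm from its far side, ending 80 mm from the origin; a rounded ridge across it, 12 mm high, is 68 mm from the origin. Grip plate's centre: 118 mm from the origin in -x.
- tongue_tip (a point): End of the tray's tongue, mid-width, 3 mm above the bench; axes as the tray. In the bay its ridge meets the catch's roller about 18 mm before home. Lifting the roller over the ridge takes a push of some 6 to 12 N besides the drag of the bench; past the crest, 9 mm before home, the roller draws the tongue to the stop and holds it there.
- rack: Fixed ash riser on the bench; origin on the bench mid-mouth of the open bay, x straight into the bay, y left looking in. The bay is 148 mm wide between side panels 16 mm thick, 34 mm high; 190 mm deep, open at both ends. Beside it (y = -96 to -256 mm) a half-open shallow drawer, fixed, its front 60 mm out of the mouth, its round brass pull 24 mm farther.
- shelf: Fixed ash board on top of the riser, the overhang: underside 34 mm, top 50 mm above the bench; front edge straight above the bay's mouth, 190 mm deep, from y = -278 to +90 mm. Origin and axes are those of the riser. The tray passes 10 mm below it; gauge and pot stand on it.
- catch_rail: Steel strips under the shelf that carry the catch; origin and axes those of the riser. The catch is clamped firmly at an unknown place along them: a steel stop for the tongue's end, face 125 to 165 mm inside the mouth, and 21 mm before it a sprung white roller, 16 mm across, 8 mm above the bench. With the tray home the grip plate's centre is 33 to 73 mm outside the shelf's edge.
- gauge: Bystander on the shelf: chrome lens gauge, dial 54 mm across, 14 mm high, with a stem of three pins; origin under the dial's centre.
- pot: Bystander on the shelf: ivory ceramic pot, 60 mm across, 48 mm high; origin under its centre.
- frame: Bystander on the bench in front of the drawer: tortoise rimmed reading frame, folded, 134 mm by 45 mm, 12 mm high; origin under its centre, long side along its y.
- tweezers: Bystander on the left: round holder 58 mm across with rubber-tipped tweezers standing in it, 140 mm high.
- bottle: Bystander on the left: small brown bottle, 32 mm across, 75 mm high.
- driver: Bystander on the right: screwdriver lying down, 130 mm long.
- loupe: Bystander left of the riser: black eye loupe, 42 mm across, 34 mm high.

How it is judged:
On the way:
1. The tray's tongue is 50 mm or more inside the bay, under the shelf, with the tray flat on the bench and square to the bay within 6 degrees, not yet at the catch (x of tongue_tip in the frame of rack between 0.05 and 0.1 m and height (world z) of tray below 0.006 m and angle between the x axis of tray and the x axis of rack, either way round below 0.105 rad), for 0.1 s.
At the end, for the whole second after the job is handed in: The tray lies flat in the bay, wholly under the shelf but for stem and grip plate, within 12 mm of mid-bay and 6 degrees of square, at rest, its ridge past the roller: roller and stop together press on it with over 9.8 N (on the crest under 9 N, short of the roller nothing) (x of tray in the frame of rack above 0.038 m and y of tray in the frame of rack between -0.012 and 0.012 m and angle between the x axis of tray and the x axis of rack, either way round below 0.105 rad and height (world z) of tray below 0.003 m and angle between tray's own z axis and vertical below 0.03 rad and linear speed of tray below 0.005 m/s and contact force between tray and catch_rail above 9.8 N); the robot touches nothing.
It fails at once if The tray is rammed: roller and stop together press on it with more than 32 N (contact force between tray and catch_rail above 32 N).
It fails at once if The tray touches the shelf (over 1 N) (contact force between tray and shelf above 1 N).
It fails at once if The hand or arm touches the shelf (over 1 N) (contact force between the arm and shelf above 1 N).
It fails at once if The fingers touch the shelf (over 1 N) (contact force between the fingers and shelf above 1 N).
It fails at once if A bystander is moved by more than 15 mm (distance of any of gauge, pot, frame, tweezers, bottle, driver, loupe from where it was at the start of the episode above 0.015 m).
It also fails if it takes over 54 s, if anything falls off the work surface, if the arm or the gripper's body presses on something with over 40 N, if the wrist force passes 120 N, or if a joint passes its speed limit or range.

## Working session

There is one attempt and no reset: what is moved stays moved. The work goes in short steps, each a Python script; the robot and the scene stay as the last script left them, time stands still between calls to the robot, and variables do not carry over. Pictures are saved under pics/ and viewed, about 8 in all and at most 12, crops included, and the job is handed in when it is done.

```bash
mkdir -p pics
cat > h.py <<'E'
from rig import *
import numpy as np, cv2
def save(n,f):
    p,d=camera(n); cv2.imwrite(f'pics/{f}.png',p[:,:,::-1]); np.savez(f'pics/{f}.npz',p=p,d=d); return p,d
def world(c,u,v,d):
    K=np.array(c['K']); r=np.linalg.inv(K)@np.stack([u,v,np.ones_like(u)]).astype(float)
    return (np.array(c['rotation'])@(r*d)).T+np.array(c['position'])
def plane(c,u,v,z):
    K=np.array(c['K']); r=np.array(c['rotation'])@np.linalg.inv(K)@np.array([u,v,1.]); p=np.array(c['position'])
    return p+r*(z-p[2])/r[2]
E
python3 - <<'E'
from h import *
save('top','top1');save('side','side1')
for n in('top','side'):print(camera_params(n))
print(sense())
a=cv2.imread('pics/top1.png');b=cv2.imread('pics/side1.png')
E
```

```text
{'K': array([[479.48218245,   0.        , 287.80296642],
       [  0.        , 479.48218245, 209.77265271],
       [  0.        ,   0.        ,   1.        ]]), 'position': array([ 0.51414397, -0.03980631,  1.65652819]), 'rotation': array([[-2.76422801e-02, -9.96898745e-01,  7.36803685e-02],
       [-9.99617877e-01,  2.75623947e-02, -2.10097608e-03],
       [ 6.36530203e-05, -7.37102893e-02, -9.97279695e-01]])}
{'K': array([[404.79758333,   0.        , 272.18007675],
       [  0.        , 404.79758333, 208.31063061],
       [  0.        ,   0.        ,   1.        ]]), 'position': array([0.15053258, 0.44796388, 0.84918224]), 'rotation': array([[-0.72982258, -0.50882723,  0.45656747],
       [-0.68334969,  0.56232219, -0.46564682],
       [-0.01980423, -0.6518348 , -0.75810236]])}
{'time_s': 0.1, 'joint_pos': array([ 1.12410818,  0.46936767, -0.04855723,  1.53358559,  0.02409679,
        1.14098322, -0.08227811]), 'qd': array([ 1.79944334e-03, -1.60677921e-03, -1.06195348e-03, -2.75862179e-03,
       -1.92583167e-03, -6.21355449e-05, -5.79881662e-04]), 'joint_efforts': array([ 1.08187853e-04, -5.11514568e+01, -4.71702917e-02, -2.38390231e+01,
        1.07862626e-02,  4.44612248e-03,  1.82980210e-05]), 'position': array([ 0.27367367, -0.6165052 ,  0.25535685]), 'tcp_rot': array([[-7.81430130e-04,  9.13982028e-01,  4.05753919e-01],
       [ 1.57542861e-03,  4.05754664e-01, -9.13980673e-01],
       [-9.99998454e-01, -7.49757046e-05, -1.75698235e-03]]), 'wrist_force': array([0.13094494, 0.33193532, 0.06252438]), 'ft_torque': array([ 0.02206888, -0.00671756, -0.00205369]), 'finger_gap': 0.0854521727965265}
```

View pics/top1.png

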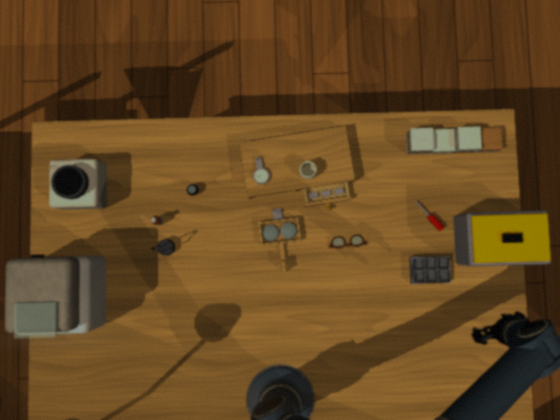

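View pics/side1.png

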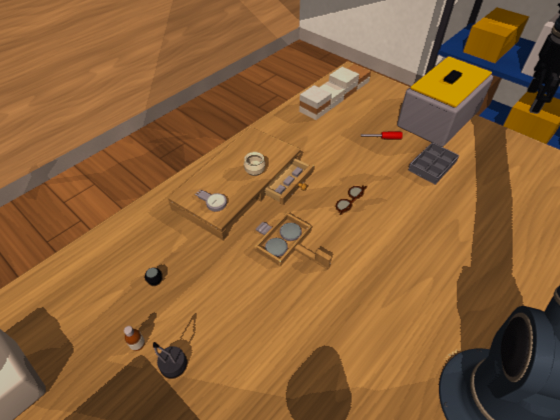

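The top view shows the shelf as a quadrilateral (242,140)-(348,126)-(355,180)-(249,197). The tray is at (281,231) with its tongue at (278,213) and the grip plate near (284,258). The drawer is at (327,193) and the frame at (347,241). The side view agrees. Next I'll measure the shelf and tray from the depth heights.

Run:
```python
from h import *
for n in('top','side'):
    z=np.load(f'pics/{n}1.npz');d=z['d'];c=camera_params(n)
    v,u=np.mgrid[:420,:560];P=world(c,u.ravel(),v.ravel(),d.ravel());H=P[:,2].reshape(420,560)
    ok=(d>0)
    print(n,'bench z',np.median(H[(P[:,0].reshape(H.shape)>.3)&(P[:,0].reshape(H.shape)<.7)&ok]))
    X=P.reshape(420,560,3)
    reg=(X[...,0]>.35)&(X[...,0]<.9)&(X[...,1]>-.35)&(X[...,1]<.2)&ok
    for lo,hi,nm in((.04,.058,'shelf'),(.008,.048,'tray')):
        m=(reg&(H>lo)&(H<hi)).astype(np.uint8)
        k,l,s,ce=cv2.connectedComponentsWithStats(m)
        for i in range(1,k):
            if s[i,4]>25:
                Q=X[l==i]; r=cv2.minAreaRect(Q[:,:2].astype(np.float32)); print(nm,s[i],Q.mean(0).round(3),np.round(r[0],4),np.round(r[1],4),round(r[2],2),np.round(cv2.boxPoints(r),3).tolist())
a=cv2.imread('pics/top1.png')[120:280,220:380];b=cv2.imread('pics/side1.png')[130:280,160:360]
A=cv2.resize(a,None,fx=3.7,fy=3.7,interpolation=cv2.INTER_CUBIC);cv2.imwrite('pics/t2.png',A)
B=cv2.resize(b,(800,600),interpolation=cv2.INTER_CUBIC);cv2.imwrite('pics/s2.png',B)
```

```text
top bench z 0.0012925345905403507
shelf [ 239  130  116   67 5333] [ 0.799 -0.079  0.049] [ 0.7989 -0.0768] [0.191  0.3681] 7.52 [[0.6800000071525574, 0.09300000220537186], [0.7279999852180481, -0.2720000147819519], [0.9179999828338623, -0.24699999392032623], [0.8700000047683716, 0.11800000071525574]]
shelf [302 164  12  12  77] [ 0.767 -0.112  0.053] [ 0.7669 -0.1126] [0.0374 0.0363] 20.4 [[0.7429999709129333, -0.10199999809265137], [0.7559999823570251, -0.13600000739097595], [0.7910000085830688, -0.12300000339746475], [0.777999997138977, -0.08900000154972076]]
shelf [281 260   5  12  40] [ 0.448 -0.022  0.045] [ 0.4471 -0.022 ] [0.0134 0.0367] 88.65 [[0.42899999022483826, -0.02800000086426735], [0.4650000035762787, -0.028999999165534973], [0.4659999907016754, -0.01600000075995922], [0.42899999022483826, -0.014999999664723873]]
tray [307 131  18  15  73] [ 0.875 -0.146  0.046] [ 0.8716 -0.145 ] [0.0583 0.0444] 24.64 [[0.8360000252723694, -0.13699999451637268], [0.8539999723434448, -0.1770000010728836], [0.9070000052452087, -0.15299999713897705], [0.8889999985694885, -0.1129999980330
[... 4856 characters left out ...]
.93 [[0.5019999742507935, -0.1809999942779541], [0.5099999904632568, -0.3089999854564667], [0.5230000019073486, -0.30799999833106995], [0.5149999856948853, -0.18000000715255737]]
tray [ 255  213   77   55 1656] [ 0.542 -0.01   0.019] [ 0.521  -0.0149] [0.1909 0.1378] 5.36 [[0.41999998688697815, 0.04500000178813934], [0.4320000112056732, -0.09200000017881393], [0.6230000257492065, -0.07500000298023224], [0.6100000143051147, 0.06300000101327896]]
tray [258 223  11   9  42] [ 0.63  -0.003  0.011] [ 0.6299 -0.0029] [0.0129 0.0307] 6.3 [[0.621999979019165, 0.012000000104308128], [0.625, -0.01899999938905239], [0.6380000114440918, -0.017000000923871994], [0.6349999904632568, 0.013000000268220901]]
```

View pics/t2.png

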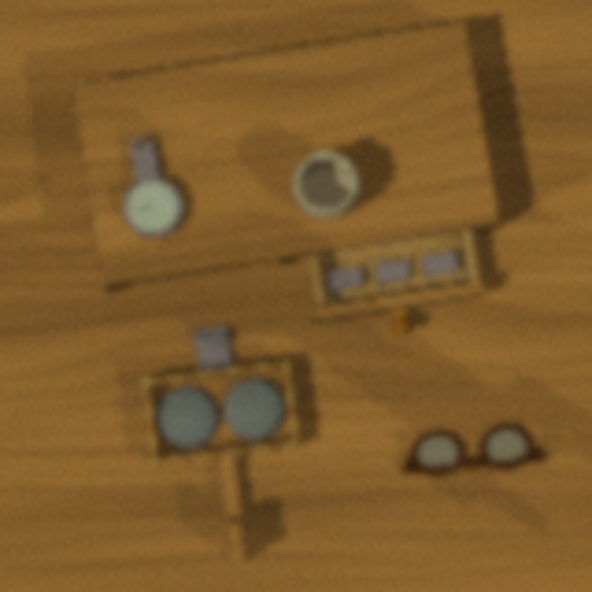

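Findings:
- **Rack:** origin about (0.692, 0.004), yaw 7.6°. Both views agree and the shelf measures 191x369 mm, as expected.
- **Tray:** plate at (0.447, -0.022, 0.045 top), ridge at (0.630, -0.003). They are 184 mm apart against 186 expected, with yaw about 6°.

Now I'll grasp the plate and re-measure.

```bash
cat >> h.py <<'E'
RO=np.array([.6923,.0039]); YAW=np.radians(7.59)
def R(a): 
    s,c=np.sin(a),np.cos(a); return np.array([[0,c,s],[0,s,-c],[-1,0,0.]])
def rk(p,o=None,a=None):
    a=YAW if a is None else a; d=np.array(p)[:2]-RO; return np.array([np.cos(a)*d[0]+np.sin(a)*d[1],-np.sin(a)*d[0]+np.cos(a)*d[1]])
def wd(x,y,z):
    c,s=np.cos(YAW),np.sin(YAW); return np.array([RO[0]+c*x-s*y,RO[1]+s*x+c*y,z])
E
python3 - <<'E'
from h import *
a=np.radians(6)
movep([.447,-.022,.16],R(a))
move_l([.447,-.022,.075],feed=.1)
T=sense();p,d=save('wrist','w1');print(camera_params('wrist'))
print(T['position'],T['time_s'],T['wrist_force'])
E
```

```text
{'K': array([[341.90129391,   0.        , 275.1119383 ],
       [  0.        , 341.90129391, 208.51127473],
       [  0.        ,   0.        ,   1.        ]]), 'tool_from_camera': array([[-4.16450019e-04, -2.57950191e-01,  9.66158127e-01,
        -1.16254466e-01],
       [-1.40982036e-03, -9.66157099e-01, -2.57950524e-01,
         6.47554218e-02],
       [ 9.99998919e-01, -1.46953290e-03,  3.86927113e-05,
        -6.25473291e-04],
       [ 0.00000000e+00,  0.00000000e+00,  0.00000000e+00,
         1.00000000e+00]])}
[ 0.44745318 -0.02195937  0.0754176 ] 3.3417 [0.05279981 0.41771048 0.00537136]
```

View pics/w1.png

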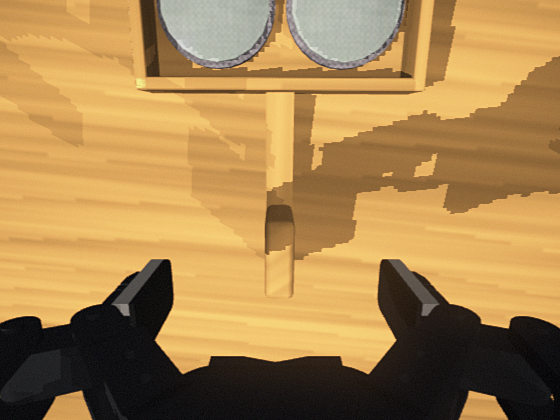

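The wrist view shows the plate centred between the fingers (u≈280, rows 205–297), with the tray wall level at v≈89. The alignment is good, so I'll grip, line up in front of the mouth and re-measure.

```bash
cat >> h.py <<'E'
def tray(name,f):
    """measured plate top and ridge/near-wall points from depth, rack frame"""
    p,d=save(name,f);c=camera_params(name);v,u=np.mgrid[:420,:560]
    return world(c,u.ravel(),v.ravel(),d.ravel()).reshape(420,560,3),p
E
python3 - <<'E'
from h import *
move_l([.447,-.022,.034],feed=.06)
command_gripper(0.0,45)
s=sense();print(s['position'],s['finger_gap'],s['wrist_force'],s['time_s'])
# plate target: tray y=0, tip at -0.025 -> plate at -0.223
t=wd(-.223,0,s['position'][2])
move_l(t,R(YAW),feed=.05)
s=sense();print(s['position'],rk(s['position']),s['wrist_force'],s['finger_gap'],s['time_s'])
for n in('top','side'):
    X,p=tray(n,n+'3')
    rr=np.stack([*rk(X.reshape(-1,3).T[:2].T.T) ]) if 0 else None
    Q=X.reshape(-1,3);d=Q[:,:2]-RO;c,sn=np.cos(YAW),np.sin(YAW)
    x=c*d[:,0]+sn*d[:,1];y=-sn*d[:,0]+c*d[:,1]
    # tray body: local x -0.14..-0.07, height 15..30mm
    m=(x>-.16)&(x<-.05)&(abs(y)<.09)&(Q[:,2]>.014)&(Q[:,2]<.03)
    r=cv2.minAreaRect(np.c_[x,y][m].astype(np.float32));print(n,'tray',np.round(r[0],4),np.round(r[1],4),r[2], np.percentile(y[m],[1,99]),m.sum())
    m=(x>-.062)&(x<-.005)&(abs(y)<.03)&(Q[:,2]>.0045)&(Q[:,2]<.014)
    if m.sum()>5:r=cv2.minAreaRect(np.c_[x,y][m].astype(np.float32));print(n,'tongue',np.round(r[0],4),np.round(r[1],4),r[2],x[m].max(),m.sum())
    m=(x>-.03)&(x<.22)&(y<.12)&(y>-.3)&(abs(Q[:,2]-.05)<.005)
    r=cv2.minAreaRect(np.c_[x,y][m].astype(np.float32));print(n,'shelf',np.round(r[0],4),np.round(r[1],4),r[2])
a=cv2.imread('pics/top3.png')[150:280,200:373];b=cv2.imread('pics/side3.png')[130:280,190:390]
cv2.imwrite('pics/c3.png',np.vstack([cv2.resize(b,(600,450),interpolation=2)]))
E
```

```text
[ 0.44718993 -0.02226302  0.03421373] 0.013811291961633632 [-0.09847818 -2.03549015  3.13358487] 4.875
[ 0.47099722 -0.02553036  0.03419254] [-2.23251122e-01  5.79131331e-05] [-1.36224914 -0.18134155  3.49541218] 0.013581452342263881 5.5167
top tray [-0.1102  0.0013] [0.1362 0.0885] 89.8341293334961 [-0.06589401  0.06860402] 433
top tongue [-0.0343  0.0008] [0.0562 0.0594] 5.766160488128662 -0.005233607515464132 85
top shelf [ 0.0948 -0.094 ] [0.3675 0.1909] 89.96697235107422
side tray [-0.112   0.0007] [0.1388 0.0944] 89.03850555419922 [-0.06603817  0.06905197] 934
side tongue [-0.042   0.0072] [0.0444 0.0301] 87.87364959716797 -0.02672505492928567 97
side shelf [ 0.094  -0.0947] [0.1931 0.3708] 0.02097029983997345
```

View pics/c3.png

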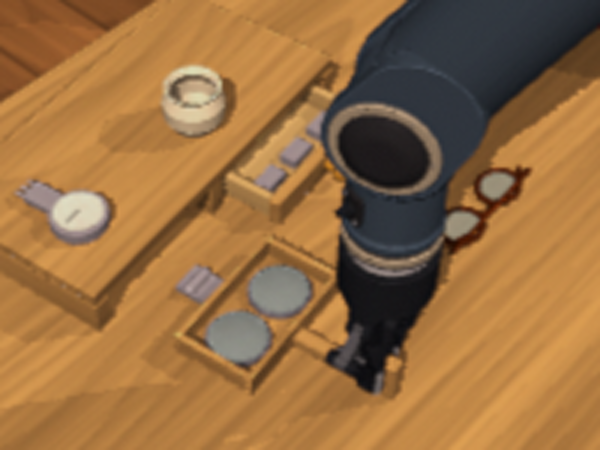

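The tray is gripped (gap 13.6 mm) and sits square to the bay within 1° and about +1 mm off mid-bay. The tongue tip is near -28 mm. I'll slide it in to a tip position of about 80 mm with a force guard, then feel for the roller.

Run:
```python
from h import *
z=sense()['position'][2]
def st(t=''):
    s=sense();f=s['wrist_force'];c,sn=np.cos(YAW),np.sin(YAW)
    print(t,rk(s['position']).round(4),s['position'][2].round(4),'Fx %.1f Fy %.1f Fz %.1f'%(f[0]*c+f[1]*sn,-f[0]*sn+f[1]*c,f[2]),s['finger_gap'].round(4),round(s['time_s'],2))
st('start')
for x in(-.18,-.15,-.114):
    print(move_l(wd(x,-.001,z),R(YAW),feed=.05,until_force=7));st()
sleep(.3);st()
T=sense()
X,p=tray('top','top4')
Q=X.reshape(-1,3);d=Q[:,:2]-RO;c,sn=np.cos(YAW),np.sin(YAW)
x=c*d[:,0]+sn*d[:,1];y=-sn*d[:,0]+c*d[:,1]
m=(x>-.05)&(x<-.001)&(abs(y)<.09)&(Q[:,2]>.014)&(Q[:,2]<.03);print('near wall x',x[m].min(),np.percentile(y[m],[1,99]))
```

```text
Traceback (most recent call last):
AttributeError: 'float' object has no attribute 'round'
```

```bash
cat >> h.py <<'E'
def fx():
    f=sense()['wrist_force']; return f[0]*np.cos(YAW)+f[1]*np.sin(YAW)
def st(t=''):
    s=sense();f=s['wrist_force'];c,sn=np.cos(YAW),np.sin(YAW)
    print(t,rk(s['position']).round(4),'z %.4f Fx %.1f Fy %.1f Fz %.1f gap %.4f t %.2f'%(s['position'][2],f[0]*c+f[1]*sn,-f[0]*sn+f[1]*c,f[2],s['finger_gap'],s['time_s']),flush=True)
E
python3 - <<'E'
from h import *
z=sense()['position'][2]
st('start')
for x in(-.18,-.15,-.114):
    print(move_l(wd(x,-.001,z),R(YAW),feed=.05,until_force=7));st()
sleep(.3);st()
X,p=tray('top','top4')
Q=X.reshape(-1,3);d=Q[:,:2]-RO;c,sn=np.cos(YAW),np.sin(YAW)
x=c*d[:,0]+sn*d[:,1];y=-sn*d[:,0]+c*d[:,1]
m=(x>-.05)&(x<-.001)&(abs(y)<.09)&(Q[:,2]>.014)&(Q[:,2]<.03);print('near wall x',x[m].min(),np.percentile(y[m],[1,99]))
E
```

```text
start [-0.2232  0.    ] z 0.0342 Fx -1.8 Fy 0.0 Fz 4.0 gap 0.0136 t 5.62
True
 [-2.232e-01  1.000e-04] z 0.0342 Fx -1.0 Fy 0.2 Fz 3.9 gap 0.0133 t 5.85
True
 [-2.232e-01  1.000e-04] z 0.0342 Fx -1.4 Fy 0.0 Fz 4.8 gap 0.0138 t 6.15
True
 [-0.2232  0.    ] z 0.0342 Fx -2.0 Fy -0.4 Fz 3.8 gap 0.0134 t 6.51
 [-2.232e-01  1.000e-04] z 0.0342 Fx -1.8 Fy 0.1 Fz 3.8 gap 0.0139 t 6.81
near wall x -0.04390004602085303 [-0.00463597  0.02000087]
```

Run:
```python
from h import *
z=sense()['position'][2]
move_l(wd(-.2232,0,z+.0004),R(YAW),feed=.01);st('up');z+=.0004
print(move_l(wd(-.2,-.0005,z),R(YAW),feed=.03,until_force=12));st()
x=rk(sense()['position'])[0]
while x<-.116:
    x=min(x+.02,-.114); move_l(wd(x,-.001,z),R(YAW),feed=.05);st()
    if fx()<-8: break
sleep(.15)
```

```text
up [-0.2238  0.    ] z 0.0342 Fx -0.4 Fy -0.1 Fz -1.6 gap 0.0138 t 7.11
False
 [-0.2002 -0.0005] z 0.0345 Fx -0.4 Fy -0.1 Fz -5.0 gap 0.0134 t 8.03
 [-0.1801 -0.0009] z 0.0344 Fx 0.7 Fy 0.7 Fz -3.8 gap 0.0135 t 8.58
 [-0.1602 -0.0009] z 0.0344 Fx -0.0 Fy -0.6 Fz -4.6 gap 0.0134 t 9.13
 [-0.1401 -0.0009] z 0.0344 Fx -0.8 Fy -0.3 Fz -3.8 gap 0.0133 t 9.68
 [-0.1201 -0.0009] z 0.0344 Fx -0.5 Fy -0.3 Fz -4.6 gap 0.0135 t 10.23
 [-0.1137 -0.001 ] z 0.0346 Fx -0.7 Fy 0.1 Fz -4.4 gap 0.0137 t 10.51
```

Run:
```python
from h import *
z=sense()['position'][2]-.0002
x=rk(sense()['position'])[0]; c0=None; peak=0; base=-.5
while x<-.03:
    x+=.001 if c0 is not None else .0015
    move_l(wd(x,-.001,z),R(YAW),feed=.012)
    F=np.mean([fx() for _ in range(3)]);st('%.4f'%x)
    if c0 is None and F<-3: c0=x;print('contact')
    peak=min(peak,F)
    if F<-17: print('too hard');break
    if c0 is not None and x-c0>.006 and F>0: print('past crest');break
```

```text
-0.1126 [-0.1125 -0.001 ] z 0.0344 Fx 0.1 Fy 0.6 Fz -3.8 gap 0.0133 t 10.93
-0.1111 [-0.1109 -0.001 ] z 0.0343 Fx 0.5 Fy -0.3 Fz -4.2 gap 0.0136 t 11.20
-0.1096 [-0.1094 -0.001 ] z 0.0344 Fx 0.2 Fy -0.6 Fz -3.4 gap 0.0136 t 11.47
-0.1081 [-0.1079 -0.001 ] z 0.0343 Fx 0.6 Fy -0.3 Fz -3.8 gap 0.0133 t 11.75
-0.1066 [-0.1064 -0.001 ] z 0.0343 Fx 0.2 Fy 0.3 Fz -3.8 gap 0.0130 t 12.03
-0.1051 [-0.1049 -0.001 ] z 0.0343 Fx 0.2 Fy 1.2 Fz -3.8 gap 0.0131 t 12.30
-0.1036 [-0.1034 -0.001 ] z 0.0343 Fx 0.1 Fy 0.1 Fz -3.7 gap 0.0136 t 12.57
-0.1021 [-0.1019 -0.001 ] z 0.0343 Fx 0.3 Fy 0.3 Fz -3.9 gap 0.0134 t 12.85
-0.1006 [-0.1004 -0.001 ] z 0.0343 Fx 1.2 Fy 1.0 Fz -4.4 gap 0.0138 t 13.12
-0.0991 [-0.0989 -0.001 ] z 0.0343 Fx -0.1 Fy 0.2 Fz -3.9 gap 0.0133 t 13.40
-0.0976 [-0.0974 -0.001 ] z 0.0343 Fx 0.7 Fy 0.6 Fz -4.7 gap 0.0136 t 13.68
-0.0961 [-0.0959 -0.001 ] z 0.0343 Fx -0.1 Fy -0.8 Fz -4.1 gap 0.0137 t 13.95
-0.0946 [-0.0944 -0.001 ] z 0.0343 Fx 0.8 Fy -0.9 Fz -4.7 gap 0.0135 t 14.22
-0.0931 [-0.0929 -0.001 ] z 0.0343 Fx 0.4 Fy -0.4 Fz -4.1 gap 0.0132 t 14.50
-0.0916 [-0.0914 -0.001 ] z 
[... 2357 characters left out ...]
0.0481 [-0.0513 -0.0011] z 0.0343 Fx -10.3 Fy 0.0 Fz 4.7 gap 0.0132 t 23.15
-0.0471 [-0.0499 -0.001 ] z 0.0343 Fx -9.7 Fy -0.1 Fz 4.6 gap 0.0134 t 23.40
-0.0461 [-0.0485 -0.0011] z 0.0343 Fx -7.9 Fy 0.3 Fz 2.7 gap 0.0134 t 23.65
-0.0451 [-0.047  -0.0011] z 0.0343 Fx -6.9 Fy 0.4 Fz 2.2 gap 0.0129 t 23.90
-0.0441 [-0.0455 -0.001 ] z 0.0343 Fx -6.8 Fy -0.6 Fz 1.8 gap 0.0133 t 24.15
-0.0431 [-0.0439 -0.0011] z 0.0343 Fx -4.1 Fy 0.3 Fz -0.2 gap 0.0133 t 24.40
-0.0421 [-0.0417 -0.001 ] z 0.0343 Fx -1.8 Fy 0.6 Fz -2.9 gap 0.0138 t 24.65
-0.0411 [-0.0403 -0.001 ] z 0.0343 Fx -0.2 Fy 0.6 Fz -3.9 gap 0.0135 t 24.90
-0.0401 [-0.0394 -0.001 ] z 0.0343 Fx 1.8 Fy -0.3 Fz -5.1 gap 0.0132 t 25.15
past crest
```

The roller was felt at x≈-0.056 (peak 13.6 N) and resistance has now vanished about 16.6 mm later. I'll continue gently until the stop answers.

Run:
```python
from h import *
z=sense()['position'][2]
x=-.0401;st()
for i in range(12):
    x+=.001
    move_l(wd(x,-.001,z),R(YAW),feed=.012)
    sleep(.05);F=np.mean([fx() for _ in range(3)]);st('%.4f'%x)
    if F<-5: print('stop?');break
X,p=tray('top','top5')
Q=X.reshape(-1,3);d=Q[:,:2]-RO;c,sn=np.cos(YAW),np.sin(YAW)
xx=c*d[:,0]+sn*d[:,1]
X,p=tray('side','side5')
cv2.imwrite('pics/c5.png',cv2.resize(cv2.imread('pics/side5.png')[130:280,190:390],(600,450),interpolation=2))
```

```text
[-0.0394 -0.001 ] z 0.0343 Fx 1.8 Fy -0.3 Fz -5.1 gap 0.0132 t 25.15
-0.0391 [-0.0385 -0.001 ] z 0.0344 Fx 2.9 Fy 0.6 Fz -5.1 gap 0.0132 t 25.45
-0.0381 [-0.0377 -0.001 ] z 0.0344 Fx 2.6 Fy -0.6 Fz -5.1 gap 0.0136 t 25.75
-0.0371 [-0.0377 -0.001 ] z 0.0343 Fx -1.7 Fy -0.8 Fz -2.6 gap 0.0136 t 26.05
-0.0361 [-0.0377 -0.001 ] z 0.0343 Fx -4.9 Fy -0.7 Fz 1.4 gap 0.0135 t 26.35
-0.0351 [-0.0377 -0.0011] z 0.0343 Fx -7.8 Fy -0.1 Fz 3.0 gap 0.0134 t 26.65
stop?
```

View pics/c5.png

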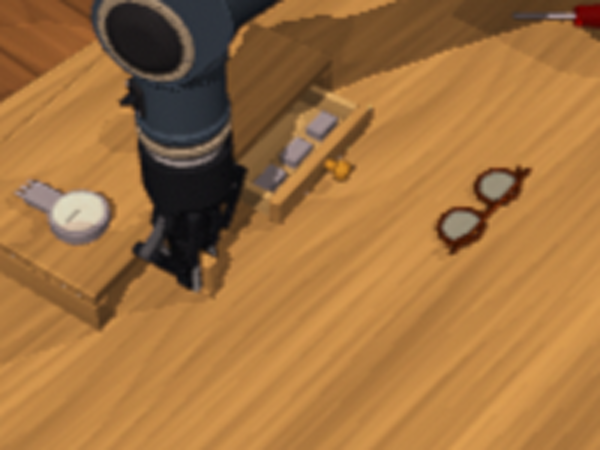

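The stop is firm at x=-0.0377, 18.3 mm past the roller contact, so the tray is home. I'll unload the push, release, retreat and check.

Run:
```python
from h import *
z=sense()['position'][2]
move_l(wd(-.0376,-.001,z-.0001),R(YAW),feed=.01);st('unload')
command_gripper(.04);st('open')
move_l(wd(-.0376,-.001,.11),R(YAW),feed=.08)
move_l(wd(-.13,-.001,.18),R(YAW),feed=.12);st('away')
T=sense()
save('wrist','w6');X,p=tray('side','side6')
Q=X.reshape(-1,3);d=Q[:,:2]-RO;c,sn=np.cos(YAW),np.sin(YAW)
x=c*d[:,0]+sn*d[:,1];y=-sn*d[:,0]+c*d[:,1]
m=(x>-.09)&(x<-.01)&(abs(y)<.04)&(Q[:,2]>.036)&(Q[:,2]<.05)
r=cv2.minAreaRect(np.c_[x,y][m].astype(np.float32));print('plate',r,m.sum(),Q[m,2].max(),x[m].min(),x[m].max())
```

```text
unload [-0.0377 -0.0011] z 0.0343 Fx -2.2 Fy -0.5 Fz -0.9 gap 0.0132 t 27.15
open [-0.0369 -0.0009] z 0.0346 Fx -0.2 Fy 0.4 Fz -1.0 gap 0.0402 t 27.52
away [-0.1298 -0.001 ] z 0.1796 Fx -1.0 Fy 0.3 Fz 0.3 gap 0.0399 t 29.74
plate ((-0.03981149196624756, 0.0006944751366972923), (0.01563153602182865, 0.04004887863993645), 89.16413116455078) 88 0.04807251875765628 -0.05987028546586342 -0.019711538172032066
```

View pics/w6.png

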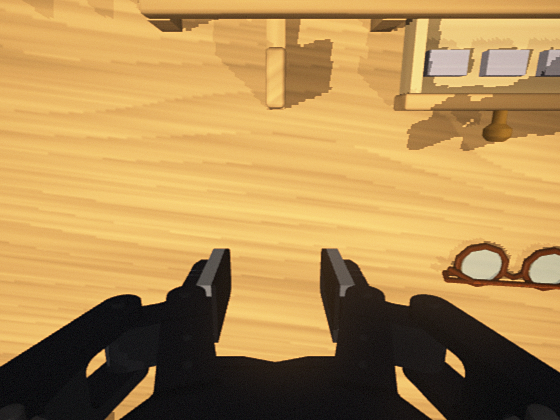

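The wrist view shows the plate upright at (276,77), square and mid-bay, with the tray under the shelf and the frame and drawer untouched. The plate is at x=-39.8 mm and y=+0.7 mm, 0.8° off square, inside the expected home range of -33 to -73 mm.

```bash
python3 -c "
from h import *
finish_job()"
```

```text
the job is handed in; nothing more can be done
```

The tray is home in the bay against its stop, released, and the job is handed in. The interface gave no verdict.

- **Insertion:** I gripped the tray by its plate, squared it to the bay and slid it in. It crossed the 50–100 mm tongue-depth window along the way.
- **Catch:** The ridge met the roller with the hand at x ≈ -56 mm (rack frame). The push peaked at about 13.6 N, then the tray was drawn inward. The stop was firm 18.3 mm past first contact, matching the 18 mm given, and I pushed on it with no more than about 8 N.
- **Release:** I unloaded the push, opened the fingers and backed away. The clock read about 30 s.
- **Last checks:** The grip plate was at x = -40 mm, y = +0.7 mm and 0.8° off square, so the tongue tip is about 158 mm inside the mouth. The wrist force was near zero and the hand clear. The frame and drawer looked untouched in the last picture; I did not re-measure the other bystanders.
- **What disagreed:**
  - The force-guarded moves at first stopped at once on a false trigger, so I used small stepped moves with my own force readings instead.
  - The push fell to zero later than the stated crest, about 16 mm past contact instead of 9 mm. The stop position still matched.

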